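# Turn a resin coaster over against the polishing bed

### The job

The cast resin coaster lies green face up on the bench. Push it up against the front lip of the polishing bed so that it tips up on edge and falls over onto the bed, green face down, then slide it along the bed until it sits flush against the rubber-faced fence, and let go. Tip it rather than picking it up off the bench and the bed, never let the fingers press on it with more than about 20 N (fresh resin marks), and leave the cup, the tin and the glass dome alone.

Things in the scene. Friction and masses are not known exactly. Their poses are not given: they have to be found in the camera images.
- coaster_mid (a point): Centre of the loose square coaster, 100 x 100 x 12 mm, 0.10 to 0.21 kg; green face with yellow strokes, white back. x, y along its sides, z out of the green face (up at first). Starts flat, 10 to 95 mm before the lip, up to 0.3 rad askew; too wide to grasp lying. With its far side against the lip, fingertips pressing about 6 N on its near side and rising round it in an arc lift that side by friction.
- jig: Fixed wooden polishing bed. Origin on the bench under the middle of the bed's front edge; x is level, from the front edge across the bed to the fence (the way to push), y along the front edge, z up. 170 mm wide (y -85 to 85); grey top 22 mm above the bench. On its edge against the lip the coaster stands by itself; its top pushed a little past vertical, it falls on to the bed.
- bed_front (a point): Middle of the bed's front edge, at its top, 22 mm over the bench. Before it stands a lip, 12 mm thick in x, as wide as the bed, 21 mm high: an aluminium bar faced with black rubber (gives 1 mm per 3 N, 5 mm at most). It is clamped anywhere from touching the bed to drawn 22 mm out, so the rubber, where the coaster tips, is 12 to 34 mm before this point: not reported, find it by touch or sight.
- fence_face (a point): Middle of the fence's flat face that looks to the bed's front, at the height of the bed's top; 118 mm behind the bed's front edge. The fence is wood faced with black rubber (gives 1 mm per 3 N, springs back), 17 mm thick, as wide as the bed, its top 45 mm over the bench. Same axes as the bed.
- cup: White cup, 66 mm across, 70 mm high, standing beside the work; origin at the centre of its underside. Not to be disturbed.
- tin: Blue tin with a paper label, 60 mm across, 85 mm high, standing beside the work; origin at the centre of its underside. Not to be disturbed.
- dome: Green glass-like dome, 54 mm across, 29 mm high, standing beside the work; origin at the centre of its underside. Not to be disturbed.
Not all that is in view belongs to the job. Leave any blue, grey or red look-alike of the part that bears coaster_mid alone.

How it is judged:
By the outcome, as a careful person would: the job done as asked, in the order asked, and still so for the second after the job is handed in, with the robot touching nothing.
It also fails if it takes over 70 s, if anything falls off the work surface, if the arm or the gripper's body presses on something with over 40 N, if the wrist force passes 120 N, or if a joint passes its speed limit or range.

### The arm

A 6-joint arm with a two-finger parallel gripper is mounted at the origin on the work surface. World frame = base frame: x ahead of the robot, y to its left, z up, the work surface at z = 0. Lengths are in m, angles in rad, forces in N, time in s.
With the tool pointing down it reaches from about 0.225 to 0.875 m from the base axis. Payload 3.4 kg.
Tool frame: the origin (TCP) lies midway between the tips of the shut fingers; the grasp point (between the pads) lies 19 mm behind it (manip.pinch_z is the z of the grasp point in the tool frame, in m); z points along the fingers, x is the direction in which the jaws open and shut, and the axes are right-handed (so a half turn about z gives the same grasp; the last joint's range is limited). The gripper opens to 85 mm and grips with 20 to 120 N. Pads are 22 mm wide; open, the fingers measure 114 mm over their backs; the gripper's body (76 mm by 85 mm) begins 54 mm behind the grasp point. The pads swing forward as they close: fully open they stand 13 mm farther back than shut.
Start: joints at [-0.121, 0.276, 1.505, -0, 1.361, -0.121], TCP at [0.575, -0, 0.231] pointing down, gripper open.
Joint ranges: [-2.89, 2.89], [-0.75, 2.08], [0.22, 2.7], [-1.18, 4.32], [0.11, 2.71], [-2.7, 2.7]. Speed limits (rad/s): [2.57, 2.57, 3.14, 3.14, 3.14, 3.14].

### API

Orientations are given as a unit quaternion [w, x, y, z].
In Python, from rig import manip gives the robot as it stands. The module is installed in compiled form; this text tells all that it offers.
- The arm moves only by the tool drive_tool, never from a script. Its argument "steps" is a list of rows, each a list of 5 numbers: the shift along the tool's x, y, z in mm, then the turn about the tool's z in rad, then the gripper command: -1 is shut, 1 is fully open, values between are in proportion. A call has 1 to 5 rows; each row is the pose to reach, as a shift and turn from the pose measured when the call began, along the tool's axes at that moment; what a row does not reach only later rows make up. A row lasts 1/10 s, in which the tool goes at most 50 mm and 8.59 degrees, less where a joint would pass 70% of its speed; a pose out of reach is approached as far as the arm can. A call with a gripper value outside its range is refused whole. The fingers move at their own pace and stop on an object; "squeeze" is the grip in N (left out, the last holds). Time passes only in rows, so rows that repeat a pose let the fingers close. It gives the time, the measured TCP pose, the force and the opening at its end, in the units of the state.
- manip.get_state(): the state, without advancing time (a new reading comes with each control period).
- manip.get_image(name): name is "scene" or "side" or "wrist"; returns the picture (400x640x3 uint8, blue, green, red); there is no depth.
- manip.get_calibration(name): a dict with "camera_matrix" (3x3 intrinsics, pixels), "distortion" ([k1, k2, p1, p2, k3] as OpenCV has them; the pictures are not rectified), "rvec" (rotation vector, rad) and "tvec" (3), from world to camera coordinates, as OpenCV has them. Camera axes: x right, y down, z forward; pixel columns grow to the right and rows downward; lengths in m; the calibration is good to about 2 mm. A picture is of the moment at which its call begins: read the wrist's pose just before it. get_calibration takes no time and is no camera call; for the wrist camera it gives the pose at the moment of the call.
- manip.sign_off(): hands the job in, once; it reports no verdict.
Trained networks look in the newest picture that a camera, given by its name, has taken for a name from the list of things; names that differ only in an ending like _2 or _b are one class to them, and where a whole thing is asked for, a point or a joint stands for the part that bears it (a point fixed in the world has none). Each returns a list of dicts, best first, with "conf" (0 to 1); they miss things now and then, are a little off and sometimes report something else, mostly with a low value. They report only what shows in the picture. A call takes as long as a camera call. They do not tell look-alikes from the thing itself.
- manip.masks_of(camera, name): "pixels" (400x640 bool, what is visible of it) and "location" ([column, row] in pixels, amid what is visible of it).
The state is a dict: "clock": time; "qpos": joint angles; "qd": joint speeds; "effort": joint torques, N m; "position": TCP position; "ee_rot": TCP orientation; "contact_force": force on the tool from outside, world axes, zero at the start; "moment": the same for the moment, N m; "width": finger opening in m.
Only numpy, scipy, OpenCV 4.12 (cv2) and the standard library are available. Lean on these libraries where they do the work, as an engineer would, in place of code of your own. Each camera call takes 0.05 s, during which the arm holds its last target.

## Working session

There is one attempt and no reset: what is moved stays moved. The work goes in short steps, Python scripts to look and compute and a tool call to move; the robot and the scene stay as the last step left them, time stands still between calls to the robot, and variables do not carry over. Pictures are saved under pics/ and viewed, and the job is handed in when it is done.

Besides the shell and the picture viewer there is one more tool, called after "Call:" by a JSON object that holds its "op" and its "data", one argument or row to a line. drive_tool: Moves the arm, as the interface text tells. Its arguments: {"type":"object","properties":{"steps":{"type":"array","items":{"type":"array","items":{"type":"number"}}},"squeeze":{"type":"number"}},"required":["steps"]}

```bash
mkdir -p pics
cat > h.py <<'E'
import numpy as np,cv2
from rig import manip
def cal(n):
    c=manip.get_calibration(n);K=np.array(c["camera_matrix"],float);d=np.array(c["distortion"],float)
    R,_=cv2.Rodrigues(np.array(c["rvec"],float));t=np.array(c["tvec"],float).ravel();return K,d,R,t
def ray(n,px,c=None):
    K,d,R,t=c or cal(n)
    u=cv2.undistortPoints(np.array(px,float).reshape(-1,1,2),K,d).reshape(-1,2)
    D=np.c_[u,np.ones(len(u))]@R
    return -R.T@t,D
def onz(n,px,z,c=None):
    C,D=ray(n,px,c);s=(z-C[2])/D[:,2];return C+D*s[:,None]
def proj(n,P,c=None):
    K,d,R,t=c or cal(n)
    return cv2.projectPoints(np.array(P,float).reshape(-1,1,3),cv2.Rodrigues(R)[0],t,K,d)[0].reshape(-1,2)
E
python3 - <<'E'
from h import *
s=manip.get_state();print(s)
for n in("scene","side","wrist"):
    cv2.imwrite(f"pics/a_{n}.png",manip.get_image(n))
    for k in("coaster_mid","jig","cup","tin","dome"):
        for m in manip.masks_of(n,k)[:3]:
            ys,xs=np.where(m["pixels"]);print(n,k,round(m["conf"],2),np.round(m["location"]),xs.min(),xs.max(),ys.min(),ys.max())
    print(n,-cal(n)[2].T@cal(n)[3])
E
```

```text
{'clock': 0.0, 'qpos': array([-1.21007231e-01,  2.76593101e-01,  1.50617215e+00,  7.39540681e-06,
        1.36069863e+00, -1.21017366e-01]), 'qd': array([-0.00081764,  0.00117936, -0.00082229, -0.00088307,  0.00136417,
        0.00039336]), 'effort': array([ 6.20495921e-04, -4.16768074e+01, -2.45808578e+01, -1.52056768e-04,
        1.11346930e-02,  1.69860516e-05]), 'position': array([5.74452088e-01, 5.97357294e-05, 2.30425252e-01]), 'ee_rot': array([-1.16533859e-04,  9.99999562e-01,  4.29303975e-06, -9.28335013e-04]), 'contact_force': array([-0.34263962, -0.05864913, -0.0135301 ]), 'moment': array([-0.00751303, -0.03448829,  0.01702831]), 'width': 0.08517500271169748}
scene coaster_mid 0.9 [351. 146.] 322 380 130 165
scene coaster_mid 0.62 [212. 194.] 178 245 171 217
scene coaster_mid 0.61 [267. 143.] 238 296 126 161
scene jig 0.88 [361. 248.] 299 423 205 298
scene cup 0.59 [275. 265.] 254 293 240 294
scene tin 0.55 [391. 170.] 376 407 146 194
scene dome 0.65 [254. 239.] 241 269 228 253
scene [1.03498803 0.4965537  0.61584936]
side coaster_mid 0.97 [412. 200.] 380 437 182 220
side coaster_mid 0.89 [252. 163.] 228 277 149 178
side coaster_mid 0.77 [346. 157.] 322 367 140 171
side jig 0.73 [261. 283.] 184 330 231 339
side cup 0.77 [179. 234.] 152 198 206 258
side tin 0.81 [390. 238.] 367 409 209 270
side tin 0.56 [317. 206.] 282 350 184 231
side dome 0.77 [219. 208.] 204 232 200 223
side [0.45339143 0.46126066 0.45870786]
wrist coaster_mid 0.91 [291. 345.] 248 324 333 362
wrist coaster_mid 0.76 [416. 320.] 394 476 275 356
wrist coaster_mid 0.65 [304. 234.] 257 360 185 282
wrist jig 0.92 [357.  65.] 259 458 0 147
wrist cup 0.72 [353.  64.] 259 459 0 146
wrist cup 0.6 [522. 101.] 468 567 61 136
wrist tin 0.57 [161. 153.] 121 212 121 186
wrist dome 0.9 [461. 190.] 438 485 166 210
wrist [0.57439786 0.06885093 0.3741065 ]
```

View pics/a_scene.png

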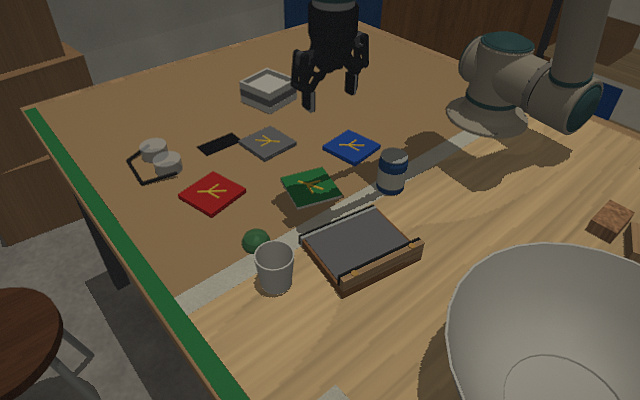

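View pics/a_side.png

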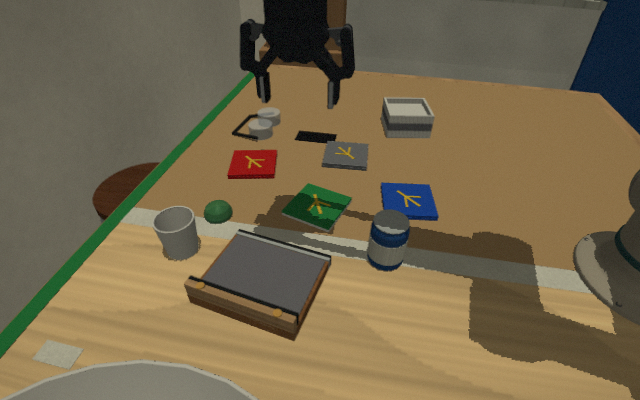

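View pics/a_wrist.png

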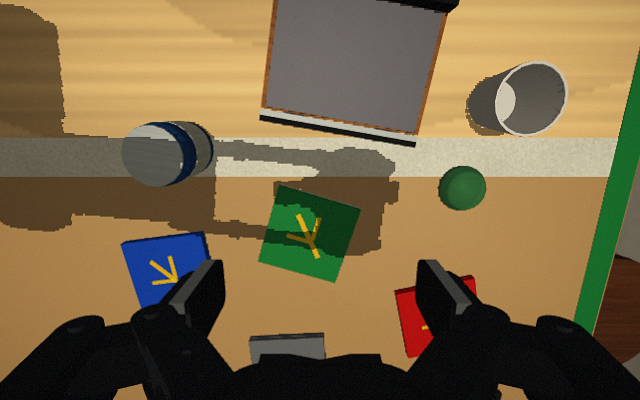

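Run:
```python
from h import *
im=cv2.imread("pics/a_wrist.png")
c=im[95:155,250:430];cv2.imwrite("pics/c1.png",cv2.resize(c,None,fx=4.4,fy=4.4,interpolation=cv2.INTER_CUBIC))
c=im[175:290,245:370];cv2.imwrite("pics/c2.png",cv2.resize(c,None,fx=5,fy=5,interpolation=cv2.INTER_CUBIC))
for k in("scene","side"):
  i=cv2.imread(f"pics/a_{k}.png");
  c=i[190:310,270:430] if k=="scene" else i[220:340,175:335]
  cv2.imwrite(f"pics/c_{k}.png",cv2.resize(c,None,fx=4.5,fy=4.5,interpolation=cv2.INTER_CUBIC))
print(cal("wrist")[0])
```

```text
[[321.64506909   0.         319.86019811]
 [  0.         321.64506909 208.19888379]
 [  0.           0.           1.        ]]
```

View pics/c1.png

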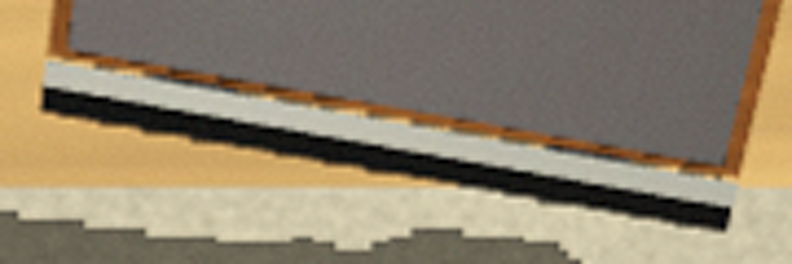

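View pics/c2.png

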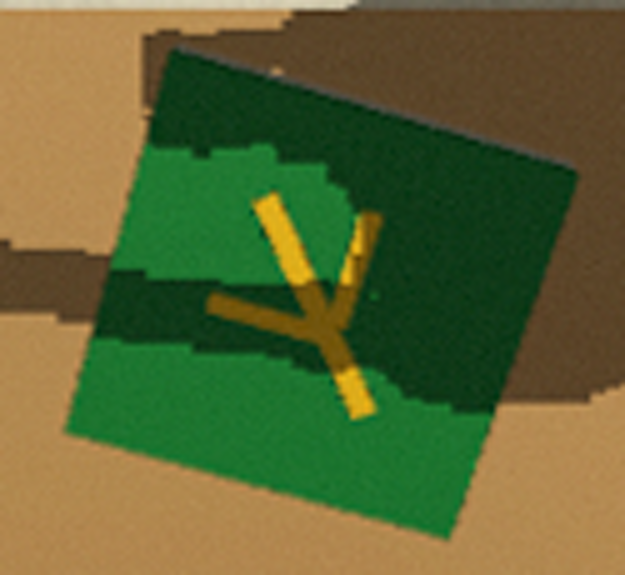

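View pics/c_side.png

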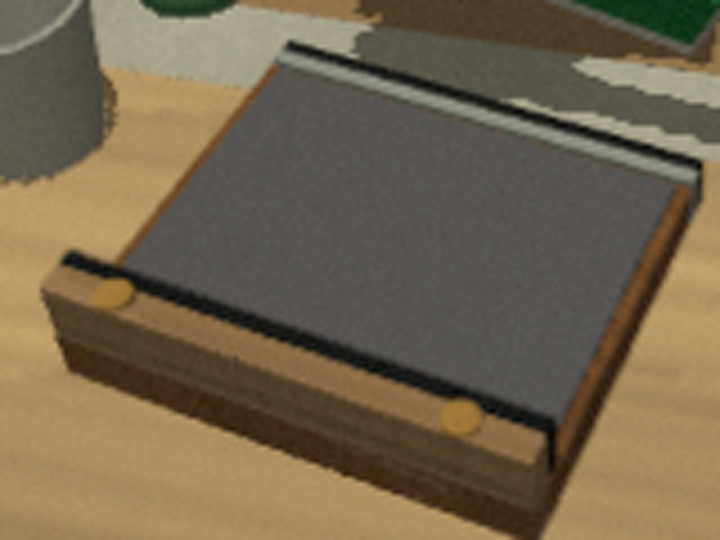

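View pics/c_scene.png

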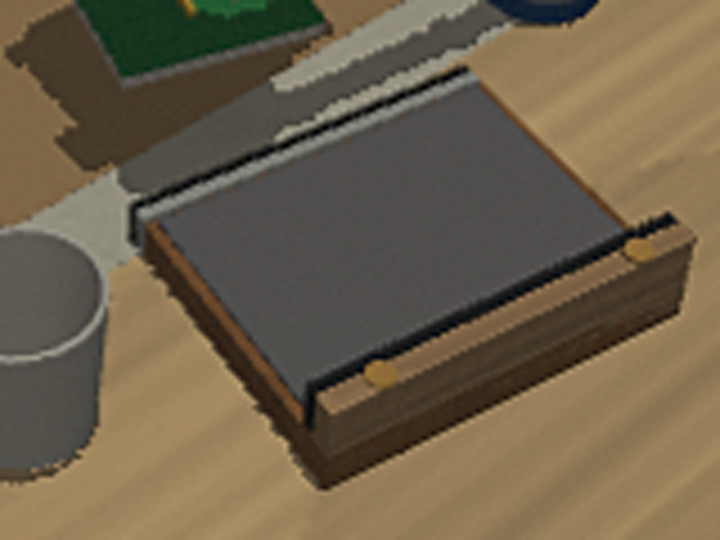

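```bash
cat > m.py <<'E'
from h import *
c=cal("wrist")
a=onz("wrist",[[261.4,106.8],[417,135]],.022,c);print("bed",a)
l=onz("wrist",[[259.5,119.5],[415.2,147.3]],.0,c);print("lip bottom z0",l)
q=onz("wrist",[[279.4,184.4],[360.6,209],[335,283],[258,261.4]],.012,c);print("coaster",q,q.mean(0),[np.linalg.norm(q[i]-q[i-1]) for i in range(4)])
ey=(a[0]-a[1]);print(np.linalg.norm(ey));ey/=np.linalg.norm(ey);ex=np.array([ey[1],-ey[0],0])
print("ex",ex,"ey",ey,"yaw",np.arctan2(ex[1],ex[0]))
o=a.mean(0);o[2]=0
for n,P in(("lip",l),("coaster",q)):print(n,np.round([[ (p-o)@ex*1e3,(p-o)@ey*1e3] for p in P],1))
for k,v in(("cup",[[ 517,98]]),):pass
E
python3 m.py
python3 - <<'E'
from h import *
# crosscheck in side/scene
for n,px in(("side",[[175+275/4.5,220+68/4.5],[175+690/4.5,220+185/4.5]]),("scene",[[270+148/4.5,190+225/4.5],[270+475/4.5,190+82/4.5]])):
    print(n,onz(n,px,.022))
for n,px in(("side",[[175+120/4.5,220+262/4.5],[175+550/4.5,220+425/4.5]]),("scene",[[270+308/4.5,190+385/4.5],[270+675/4.5,190+217/4.5]])):
    print("fence top corner",n,onz(n,px,.045))
for n,k in(("scene","cup"),("scene","tin"),("scene","dome"),("side","cup"),("side","tin"),("side","dome")):
    pass
E
```

```text
bed [[0.51326225 0.07973304 0.022     ]
 [0.67821123 0.05071395 0.022     ]]
lip bottom z0 [[0.50662549 0.06681151 0.        ]
 [0.68373165 0.0357902  0.        ]]
coaster [[ 0.52787064 -0.00489062  0.012     ]
 [ 0.62188307 -0.03433945  0.012     ]
 [ 0.59300562 -0.13064599  0.012     ]
 [ 0.49816256 -0.10103304  0.012     ]] [ 0.56023047 -0.06772728  0.012     ] [np.float64(0.10062771119016224), np.float64(0.09851685119113293), np.float64(0.10054281246954017), np.float64(0.09935859976983451)]
0.1674821557564494
ex [0.17326678 0.98487493 0.        ] ey [-0.98487493  0.17326678  0.        ] yaw 1.3966506685582707
lip [[-13.9  88. ]
 [-13.7 -91.8]]
coaster [[ -80.8   54.7]
 [ -93.5  -43. ]
 [-193.4  -31.2]
 [-180.6   67.3]]
side [[0.6755599  0.05579936 0.022     ]
 [0.51187342 0.08068101 0.022     ]]
scene [[0.68086867 0.05570671 0.022     ]
 [0.5171788  0.08114398 0.022     ]]
fence top corner side [[0.68002647 0.17010457 0.045     ]
 [0.53204158 0.19939277 0.045     ]]
fence top corner scene [[0.70060331 0.17072603 0.045     ]
 [0.53394796 0.20230872 0.045     ]]
```

Run:
```python
from h import *
print("grey",onz("wrist",[[249,336],[324,334]],.012))
print("red",onz("wrist",[[396,290],[474,277],[410,356]],.012))
print("blue",onz("wrist",[[122,242],[204,232],[212,262]],.012))
print("dome",onz("wrist",[[462,188]],.015))
for n,px in(("side",[[387,265],[178,255]]),("scene",[[392,192],[275,291]])):print("tin,cup base near",n,onz(n,px,0))
s=manip.get_state();o=np.array([.5957,.0652]);ex=np.array([np.sin(.173),np.cos(.173)]);ey=np.array([-ex[1],ex[0]])
t=o-.225*ex+.013*ey;d=t-s["position"][:2];print(t,d)
```

```text
grey [[ 0.48046761 -0.20830289  0.012     ]
 [ 0.5793826  -0.20530814  0.012     ]]
red [[ 0.67003763 -0.14060461  0.012     ]
 [ 0.76620764 -0.12268991  0.012     ]
 [ 0.69522183 -0.24019551  0.012     ]]
blue [[ 0.33511255 -0.07537093  0.012     ]
 [ 0.43563154 -0.06265856  0.012     ]
 [ 0.44157049 -0.10178231  0.012     ]]
dome [[ 0.73639757 -0.00874226  0.015     ]]
tin,cup base near side [[4.18792437e-01 5.02740270e-02 5.55111512e-17]
 [7.65606704e-01 1.01098648e-01 0.00000000e+00]]
tin,cup base near scene [[0.43375428 0.05273561 0.        ]
 [0.77836314 0.10052213 0.        ]]
[ 0.54416293 -0.15420358] [-0.03088071 -0.1542018 ]
```

Call:
{"op": "drive_tool", "data": {
  "steps": [
    [-10,50,0,0.05,-1],
    [-20,100,0,0.1,-1],
    [-31,154,40,0.174,-1],
    [-31,154,85,0.174,-1],
    [-31,154,130,0.174,-1]
  ],
  "squeeze": 20
}}

```text
clock: 1.4
position: [0.5448, -0.1568, 0.1046]
ee_rot: [0.001, 0.996, -0.088, 0.002]
contact_force: [1.2, 0.0, -0.9]
width: 0.0126
```

Call:
{"op": "drive_tool", "data": {
  "steps": [
    [0,0,40,0,-1],
    [0,0,75,0,-1],
    [0,0,90,0,-1],
    [0,0,97,0,-1],
    [0,0,99,0,-1]
  ]
}}

```text
clock: 1.9
position: [0.5452, -0.1571, 0.0051]
ee_rot: [0.001, 0.996, -0.088, 0.002]
contact_force: [0.1, -0.5, -0.1]
width: 0.0002
```

```bash
cat >> h.py <<'E'
O=np.array([.5957,.0652]);EX=np.array([np.sin(.173),np.cos(.173)]);EY=np.array([-EX[1],EX[0]])
def st():
    s=manip.get_state();p=s["position"];d=p[:2]-O;f=s["contact_force"]
    print("t",round(s["clock"],2),"jig",np.round([d@EX*1e3,d@EY*1e3,p[2]*1e3],1),"F",np.round([f[:2]@EX,f[:2]@EY,f[2]],1),"w",round(s["width"]*1e3,1),"yaw",round(2*np.arctan2(s["ee_rot"][2],s["ee_rot"][1]),4))
E
python3 - <<'E'
from h import *
st();cv2.imwrite("pics/b_side.png",manip.get_image("side"));cv2.imwrite("pics/b_wrist.png",manip.get_image("wrist"))
E
```

```text
t 1.9 jig [-227.7   11.5    5.1] F [-0.5 -0.2 -0.1] w 0.2 yaw -0.1771
```

View pics/b_side.png

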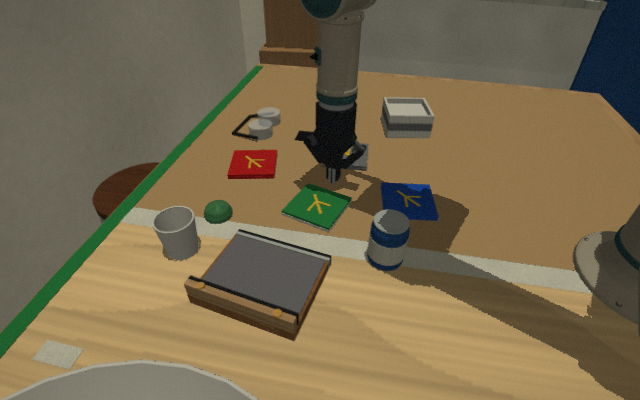

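View pics/b_wrist.png

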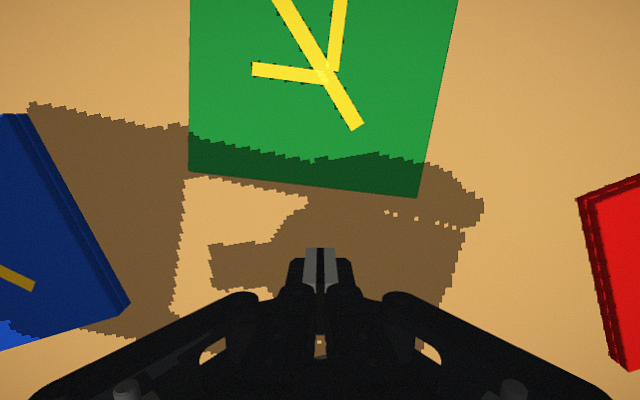

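Call:
{"op": "drive_tool", "data": {
  "steps": [
    [-3,-20,3,0,-1],
    [-3,-38,3,0,-1],
    [-3,-56,3,0,-1],
    [-3,-73,3,0,-1],
    [-3,-87,3,0,-1]
  ]
}}

```text
clock: 2.5
position: [0.5597, -0.0707, 0.0047]
ee_rot: [0.002, 0.996, -0.088, 0.005]
contact_force: [-0.4, -1.6, 0.4]
width: -0.0
```

Run:
```python
from h import *
st();cv2.imwrite("pics/d_side.png",manip.get_image("side"));cv2.imwrite("pics/d_wrist.png",manip.get_image("wrist"));st()
```

```text
t 2.5 jig [-140.1   12.1    4.7] F [-1.6  0.1  0.4] w -0.0 yaw -0.1764
t 2.6 jig [-139.3   12.6    4.3] F [-0.1  0.5 -0.5] w 0.1 yaw -0.1751
```

View pics/d_wrist.png

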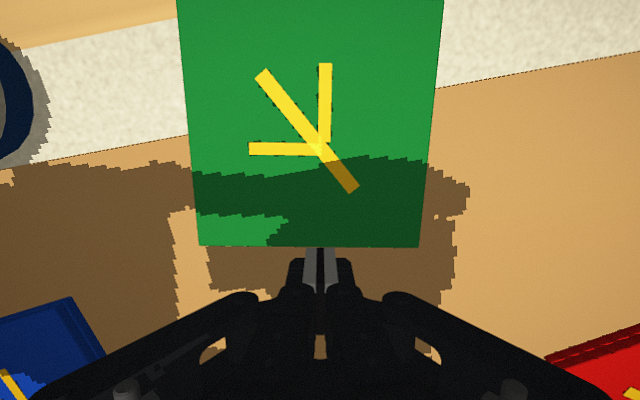

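Call:
{"op": "drive_tool", "data": {
  "steps": [
    [0,-4,2,0,-1],
    [0,-8,2,0,-1],
    [0,-11,2,0,-1],
    [0,-12,2,0,-1]
  ]
}}

```text
clock: 3.0
position: [0.5615, -0.0583, 0.0023]
ee_rot: [0.001, 0.996, -0.087, 0.004]
contact_force: [0.1, -1.8, -0.6]
width: -0.0
```

Call:
{"op": "drive_tool", "data": {
  "steps": [
    [0,-1,0,0,-1],
    [0,-2,0,0,-1]
  ]
}}

```text
clock: 3.2
position: [0.5618, -0.0566, 0.0023]
ee_rot: [0.002, 0.996, -0.088, 0.004]
contact_force: [0.6, -1.3, 0.8]
width: -0.0
```

Call:
{"op": "drive_tool", "data": {
  "steps": [
    [0,-1,0,0,-1],
    [0,-2,0,0,-1]
  ]
}}

```text
clock: 3.4
position: [0.5622, -0.0548, 0.0022]
ee_rot: [0.002, 0.996, -0.088, 0.004]
contact_force: [1.7, -1.4, 1.0]
width: 0.0001
```

Run:
```python
from h import *
st();cv2.imwrite("pics/e_side.png",manip.get_image("side")[140:300,180:420]);st()
```

```text
t 3.4 jig [-123.9   12.3    2.2] F [-1. -2.  1.] w 0.1 yaw -0.1754
t 3.45 jig [-123.8   12.2    2.2] F [-2.3  0.2  0.5] w -0.1 yaw -0.1753
```

View pics/e_side.png

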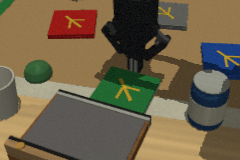

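Call:
{"op": "drive_tool", "data": {
  "steps": [
    [0,-1,0,0,-1],
    [0,-2,0,0,-1]
  ]
}}

```text
clock: 3.65
position: [0.5627, -0.0535, 0.0022]
ee_rot: [0.002, 0.996, -0.087, 0.004]
contact_force: [-1.0, -5.5, 0.3]
width: 0.0001
```

Call:
{"op": "drive_tool", "data": {
  "steps": [
    [0,-1,0,0,-1],
    [0,-2,0,0,-1]
  ]
}}

```text
clock: 3.85
position: [0.5628, -0.0528, 0.0023]
ee_rot: [0.004, 0.996, -0.086, 0.004]
contact_force: [-1.8, -8.3, 2.0]
width: -0.0001
```

Call:
{"op": "drive_tool", "data": {
  "steps": [
    [0,-1,0,0,-1],
    [0,-1,0,0,-1]
  ]
}}

```text
clock: 4.05
position: [0.5628, -0.0529, 0.0023]
ee_rot: [0.005, 0.996, -0.086, 0.004]
contact_force: [-0.9, -5.1, 0.9]
width: 0.0001
```

Call:
{"op": "drive_tool", "data": {
  "steps": [
    [0,-1.6,0,0,-1],
    [0,-1.5,-2,0,-1],
    [0,-1.4,-4,0,-1],
    [0,-1.3,-6,0,-1]
  ]
}}

```text
clock: 4.45
position: [0.5627, -0.053, 0.0082]
ee_rot: [0.006, 0.996, -0.086, 0.004]
contact_force: [-0.9, -6.3, -0.3]
width: -0.0001
```

```bash
cat > look.py <<'E'
from h import *
import sys
st();n=sys.argv[1]
a=manip.get_image("side")[130:290,200:440];b=manip.get_image("wrist")
cv2.imwrite(f"pics/{n}.png",np.hstack([cv2.resize(a,(480,320),interpolation=cv2.INTER_CUBIC),cv2.resize(b[100:320,170:470],(310,320))]));st()
E
python3 look.py f
```

```text
t 4.45 jig [-122.1   12.1    8.2] F [-6.4 -0.2 -0.3] w -0.1 yaw -0.1712
t 4.55 jig [-122.1   12.2    8.3] F [-7.2 -1.2 -1.1] w 0.2 yaw -0.1713
```

View pics/f.png

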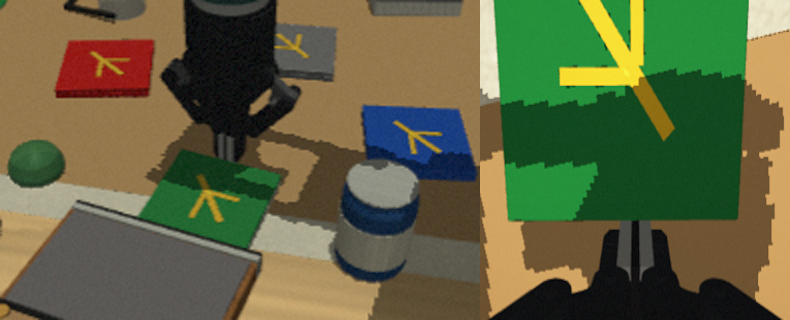

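Call:
{"op": "drive_tool", "data": {
  "steps": [
    [0,-1.3,-4,0,-1],
    [0,-1.3,-8,0,-1],
    [0,-1.4,-12,0,-1],
    [0,-1.8,-16,0,-1],
    [0,-2.3,-20,0,-1]
  ]
}}

```text
clock: 5.05
position: [0.563, -0.0514, 0.0284]
ee_rot: [0.007, 0.996, -0.085, 0.004]
contact_force: [-0.2, -4.6, 0.6]
width: -0.0
```

```bash
python3 look.py g
```

```text
t 5.05 jig [-120.5   12.2   28.4] F [-4.5 -0.6  0.6] w -0.0 yaw -0.1706
t 5.15 jig [-120.4   12.1   28.7] F [-5.1  0.5 -0.1] w 0.0 yaw -0.1705
```

View pics/g.png

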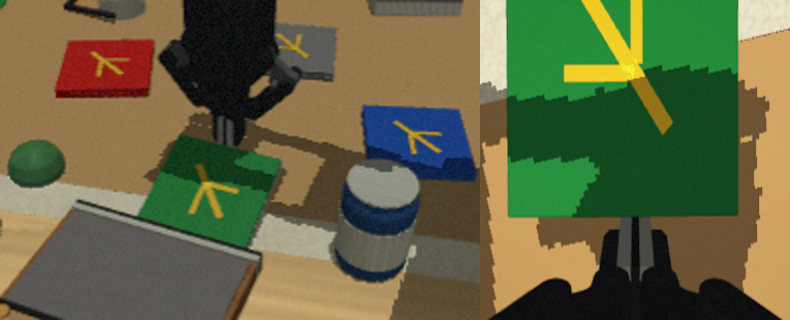

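Call:
{"op": "drive_tool", "data": {
  "steps": [
    [0,-2.4,-4.6,0,-1],
    [0,-3.6,-9.6,0,-1],
    [0,-5.1,-14.6,0,-1],
    [0,-6.9,-19.4,0,-1],
    [0,-9.1,-24,0,-1]
  ]
}}

```text
clock: 5.65
position: [0.5644, -0.0431, 0.053]
ee_rot: [0.007, 0.996, -0.085, 0.004]
contact_force: [-1.2, -3.2, 1.8]
width: -0.0002
```

```bash
python3 look.py i
```

```text
t 5.65 jig [-112.    12.2   53. ] F [-3.3  0.6  1.8] w -0.2 yaw -0.1699
t 5.75 jig [-111.5   12.1   53.3] F [-5.1 -0.   1.9] w 0.1 yaw -0.1698
```

View pics/i.png

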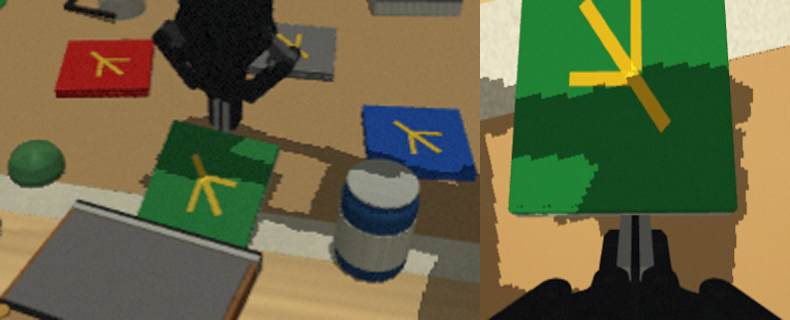

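Call:
{"op": "drive_tool", "data": {
  "steps": [
    [0,-4.8,-6,0,-1],
    [0,-8.5,-12,0,-1],
    [0,-13.1,-17.5,0,-1]
  ]
}}

```text
clock: 6.05
position: [0.5667, -0.0295, 0.071]
ee_rot: [0.007, 0.996, -0.085, 0.004]
contact_force: [-0.5, -4.5, 3.4]
width: -0.0004
```

```bash
python3 look.py j
```

```text
t 6.05 jig [-98.3  12.2  71. ] F [-4.5 -0.2  3.4] w -0.4 yaw -0.1699
t 6.15 jig [-97.8  12.1  71.5] F [-5.5 -0.4  3.7] w -0.0 yaw -0.169
```

View pics/j.png

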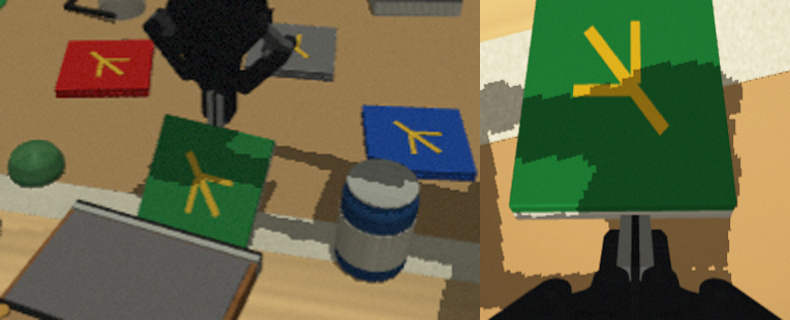

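Call:
{"op": "drive_tool", "data": {
  "steps": [
    [0,-6.6,-4.8,0,-1],
    [0,-13.1,-10.1,0,-1],
    [0,-20.2,-14.6,0,-1]
  ]
}}

```text
clock: 6.45
position: [0.5705, -0.0096, 0.0866]
ee_rot: [0.008, 0.996, -0.084, 0.005]
contact_force: [-1.2, -6.0, 6.9]
width: 0.0
```

```bash
python3 look.py k
```

```text
t 6.45 jig [-78.   12.   86.6] F [-6.1  0.2  6.9] w 0.0 yaw -0.1687
t 6.55 jig [-77.2  11.9  87.1] F [-5.3  0.9  8.4] w -0.2 yaw -0.1679
```

View pics/k.png

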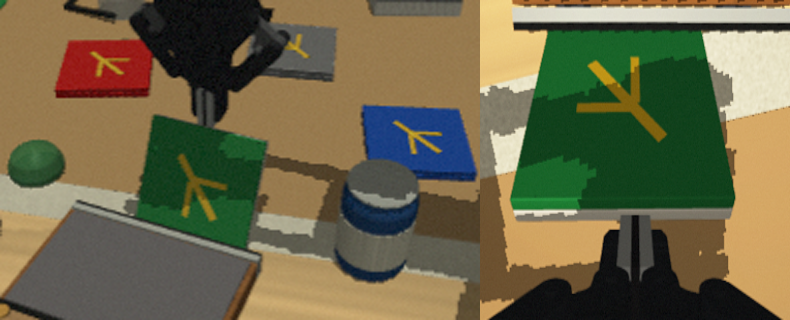

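Call:
{"op": "drive_tool", "data": {
  "steps": [
    [0,-8.4,-3.7,0,-1],
    [0,-16.6,-6.9,0,-1],
    [0,-25,-9.3,0,-1]
  ]
}}

```text
clock: 6.85
position: [0.5752, 0.0163, 0.0974]
ee_rot: [0.008, 0.996, -0.084, 0.006]
contact_force: [-2.2, -3.1, 8.6]
width: 0.0
```

```bash
python3 look.py l
```

```text
t 6.85 jig [-51.7  11.8  97.4] F [-3.4  1.7  8.6] w 0.0 yaw -0.1682
t 6.95 jig [-50.6  11.7  97.6] F [-3.2  1.5 10.8] w 0.1 yaw -0.1673
```

View pics/l.png

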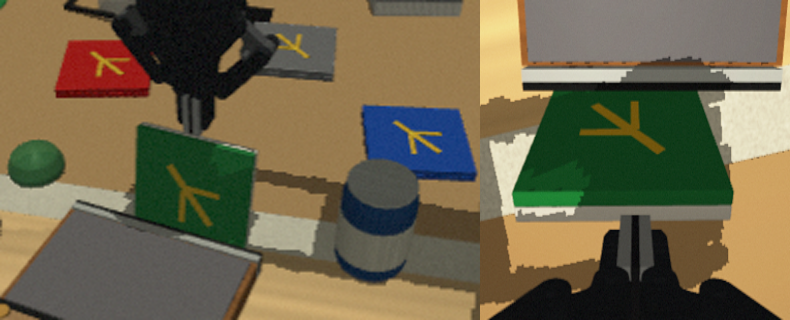

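Call:
{"op": "drive_tool", "data": {
  "steps": [
    [0,-9.3,-1.9,0,-1],
    [0,-18,-3,0,-1],
    [0,-22,-3.2,0,-1]
  ]
}}

```text
clock: 7.25
position: [0.579, 0.0405, 0.1004]
ee_rot: [0.006, 0.996, -0.083, 0.006]
contact_force: [-1.1, 0.4, 3.8]
width: 0.0
```

```bash
python3 look.py n
```

```text
t 7.25 jig [-27.2  12.2 100.4] F [0.2 1.2 3.8] w 0.0 yaw -0.1667
t 7.35 jig [-27.7  12.2 100.4] F [-0.1  0.9  4.1] w -0.2 yaw -0.1663
```

View pics/n.png

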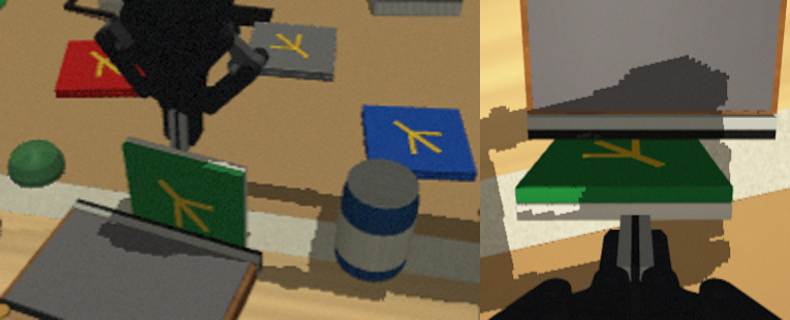

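Call:
{"op": "drive_tool", "data": {
  "steps": [
    [0,-3,0.7,0,-1],
    [0,-5,0.7,0,-1]
  ]
}}

```text
clock: 7.55
position: [0.5799, 0.045, 0.1004]
ee_rot: [0.007, 0.997, -0.083, 0.007]
contact_force: [-1.4, -0.4, 8.2]
width: 0.0002
```

```bash
python3 look.py o
```

```text
t 7.55 jig [-22.6  12.  100.4] F [-0.7  1.3  8.2] w 0.2 yaw -0.1663
t 7.65 jig [-22.6  12.  100.4] F [-1.3  0.9  8.3] w 0.3 yaw -0.1662
```

View pics/o.png

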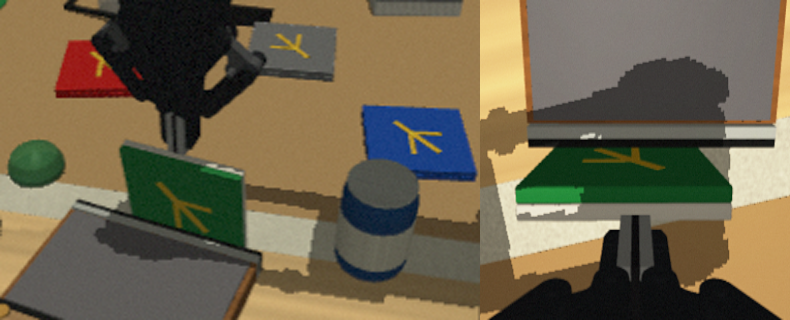

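Call:
{"op": "drive_tool", "data": {
  "steps": [
    [0,-1,-3,0,-1],
    [0,-1,-8,0,-1]
  ]
}}

```text
clock: 7.85
position: [0.5794, 0.0463, 0.1077]
ee_rot: [0.007, 0.997, -0.083, 0.006]
contact_force: [0.8, -0.8, -0.3]
width: 0.0
```

```bash
python3 look.py p
```

```text
t 7.85 jig [-21.4  12.8 107.7] F [-0.6 -0.9 -0.3] w 0.0 yaw -0.1664
t 7.95 jig [-21.4  12.  108.6] F [-0.3 -0.7 -0.4] w -0.2 yaw -0.1663
```

View pics/p.png

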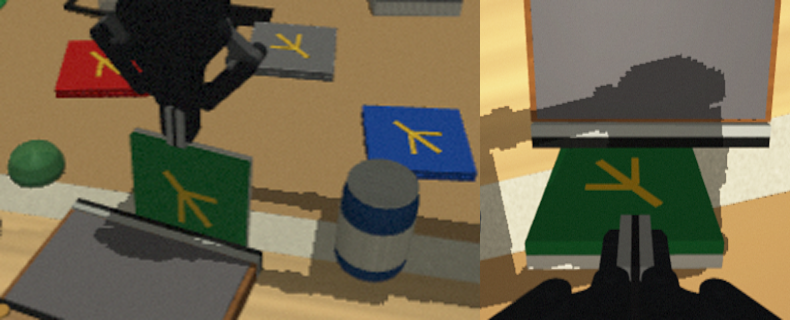

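Call:
{"op": "drive_tool", "data": {
  "steps": [
    [0,0,-10,0,-1],
    [0,0,-20,0,-1],
    [0,0,-20,0,-1],
    [0,0,-20,0,-1]
  ]
}}

```text
clock: 8.35
position: [0.5803, 0.0465, 0.1292]
ee_rot: [0.007, 0.996, -0.083, 0.007]
contact_force: [-0.3, 0.1, -0.0]
width: 0.0001
```

```bash
python3 look.py q
```

```text
t 8.35 jig [-21.1  12.  129.2] F [ 0.   0.3 -0. ] w 0.1 yaw -0.1663
t 8.45 jig [-21.2  12.5 128.5] F [-0.9 -0.5  0. ] w -0.2 yaw -0.1663
```

View pics/q.png

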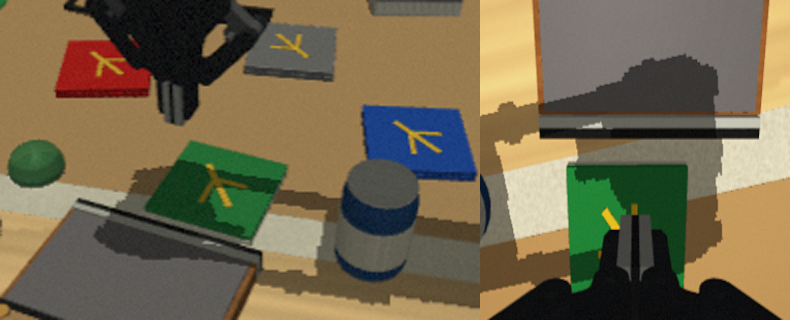

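Call:
{"op": "drive_tool", "data": {
  "steps": [
    [0,45,0,0,-1],
    [0,90,0,0,-1],
    [0,130,10,0,-1],
    [-1,137,50,0,-1],
    [-1,137,90,0,-1]
  ]
}}

```text
clock: 8.95
position: [0.5577, -0.092, 0.0401]
ee_rot: [0.007, 0.996, -0.084, 0.008]
contact_force: [0.4, 1.6, -0.7]
width: -0.0002
```

```bash
python3 look.py r
```

```text
t 8.95 jig [-161.4   10.3   40.1] F [ 1.6 -0.2 -0.7] w -0.2 yaw -0.1692
t 9.05 jig [-159.5   16.1   35.3] F [-0.2  1.  -0.7] w -0.3 yaw -0.1677
```

View pics/r.png

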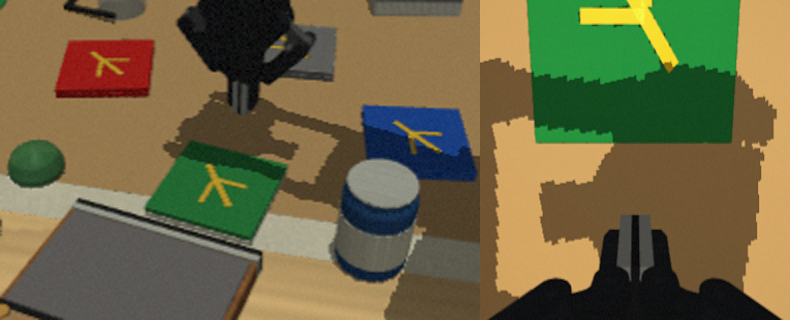

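Call:
{"op": "drive_tool", "data": {
  "steps": [
    [0,0,20,0,-1],
    [0,0,30,0,-1],
    [0,0,33,0,-1],
    [0,0,33.5,0,-1]
  ]
}}

```text
clock: 9.45
position: [0.5531, -0.0894, 0.0026]
ee_rot: [0.006, 0.996, -0.083, 0.001]
contact_force: [-0.6, 0.5, 0.2]
width: 0.0003
```

```bash
python3 -c "
from h import *
st()"
```

```text
t 9.45 jig [-159.6   15.4    2.6] F [0.4 0.6 0.2] w 0.3 yaw -0.1671
```

Call:
{"op": "drive_tool", "data": {
  "steps": [
    [0,-10,1,0,-1],
    [0,-19,1.3,0,-1],
    [0,-27,1.5,0,-1],
    [0,-33,1.5,0,-1],
    [0,-35,1.5,0,-1]
  ]
}}

```text
clock: 9.95
position: [0.5591, -0.0543, 0.001]
ee_rot: [0.006, 0.997, -0.083, 0.002]
contact_force: [-1.0, -3.4, 3.1]
width: 0.0002
```

Call:
{"op": "drive_tool", "data": {
  "steps": [
    [0,-1,0.5,0,-1],
    [0,-2,0.5,0,-1]
  ]
}}

```text
clock: 10.15
position: [0.5593, -0.0535, 0.0009]
ee_rot: [0.007, 0.997, -0.082, 0.002]
contact_force: [-3.2, -6.7, 3.0]
width: 0.0001
```

```bash
python3 look.py s
```

```text
t 10.15 jig [-123.2   15.4    0.9] F [-7.2  2.   3. ] w 0.1 yaw -0.164
t 10.25 jig [-123.1   15.4    0.9] F [-4.9  0.2  2.8] w -0.4 yaw -0.1646
```

View pics/s.png

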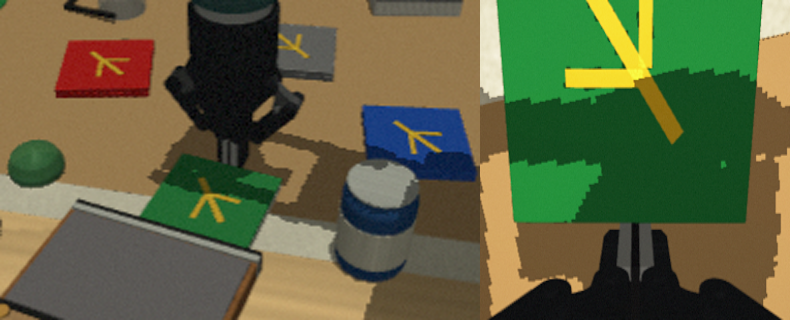

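Call:
{"op": "drive_tool", "data": {
  "steps": [
    [0,-1.7,0,0,-1],
    [0,-1.4,-4,0,-1],
    [0,-1.3,-8,0,-1],
    [0,-1.2,-13,0,-1],
    [0,-1.4,-18,0,-1]
  ]
}}

```text
clock: 10.75
position: [0.5593, -0.0525, 0.0191]
ee_rot: [0.007, 0.997, -0.082, 0.001]
contact_force: [-0.2, -5.1, -0.2]
width: 0.0001
```

```bash
python3 look.py t
```

```text
t 10.75 jig [-122.2   15.6   19.1] F [-5.  -0.6 -0.2] w 0.1 yaw -0.1646
t 10.85 jig [-122.    15.5   19.5] F [-4.7  0.5 -0.6] w 0.1 yaw -0.1645
```

View pics/t.png

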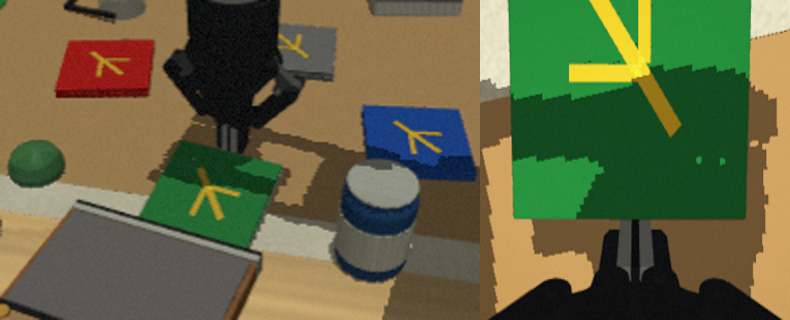

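Call:
{"op": "drive_tool", "data": {
  "steps": [
    [0,-1.9,-4.4,0,-1],
    [0,-2.6,-9.4,0,-1],
    [0,-3.6,-14.4,0,-1],
    [0,-4.9,-19.2,0,-1],
    [0,-6.6,-24,0,-1]
  ]
}}

```text
clock: 11.35
position: [0.5605, -0.0462, 0.0439]
ee_rot: [0.008, 0.997, -0.082, 0.002]
contact_force: [-1.4, -6.5, 1.3]
width: 0.0001
```

```bash
python3 -c "
from h import *
st()"
```

```text
t 11.35 jig [-115.8   15.5   43.9] F [-6.7  0.2  1.3] w 0.1 yaw -0.1639
```

Call:
{"op": "drive_tool", "data": {
  "steps": [
    [0,-3.6,-5.7,0,-1],
    [0,-6.5,-11.5,0,-1],
    [0,-9.8,-17,0,-1],
    [0,-13.6,-22.1,0,-1],
    [0,-17.8,-26.6,0,-1]
  ]
}}

```text
clock: 11.85
position: [0.5636, -0.0285, 0.0711]
ee_rot: [0.008, 0.997, -0.082, 0.002]
contact_force: [-1.0, -5.4, 5.1]
width: 0.0001
```

```bash
python3 look.py u
```

```text
t 11.85 jig [-97.8  15.5  71.1] F [-5.4  0.   5.1] w 0.1 yaw -0.1637
t 11.95 jig [-97.5  15.4  71.5] F [-6.3  1.5  4.3] w 0.1 yaw -0.1631
```

View pics/u.png

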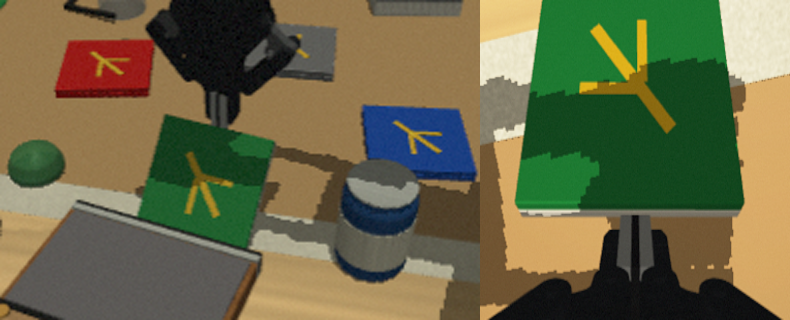

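Call:
{"op": "drive_tool", "data": {
  "steps": [
    [0,-6.8,-5,0,-1],
    [0,-13.3,-10.2,0,-1],
    [0,-20.4,-14.9,0,-1]
  ]
}}

```text
clock: 12.25
position: [0.5674, -0.0082, 0.0872]
ee_rot: [0.009, 0.997, -0.081, 0.003]
contact_force: [-1.4, -4.5, 6.9]
width: 0.0002
```

```bash
python3 look.py v
```

```text
t 12.25 jig [-77.2  15.2  87.2] F [-4.7  0.7  6.9] w 0.2 yaw -0.163
t 12.35 jig [-76.4  15.1  87.7] F [-5.4  0.5  7.7] w -0.1 yaw -0.1622
```

View pics/v.png

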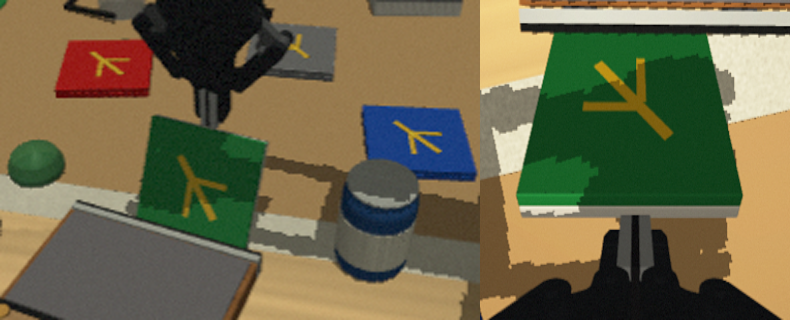

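Call:
{"op": "drive_tool", "data": {
  "steps": [
    [0,-8.5,-3.6,0,-1],
    [0,-16.5,-6.8,0,-1],
    [0,-25.5,-9.3,0,-1],
    [0,-42,-11.6,0,-1],
    [0,-65,-12.2,0,-1]
  ]
}}

```text
clock: 12.85
position: [0.5784, 0.0583, 0.0994]
ee_rot: [0.007, 0.997, -0.082, 0.004]
contact_force: [0.5, -0.1, 0.3]
width: 0.0002
```

```bash
python3 look.py w
```

```text
t 12.85 jig [-9.8 15.9 99.4] F [-0.  -0.5  0.3] w 0.2 yaw -0.1641
t 12.95 jig [-7.7 16.4 98.8] F [-0.2  0.   0.2] w -0.2 yaw -0.1607
```

View pics/w.png

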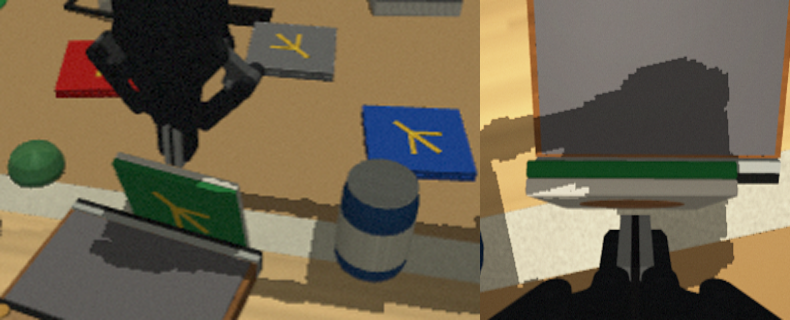

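Call:
{"op": "drive_tool", "data": {
  "steps": [
    [0,10,-3,0,-1],
    [0,20,-5,0,-1],
    [0,20,-5,0,-1],
    [0,20,-5,0,-1]
  ]
}}

```text
clock: 13.35
position: [0.5748, 0.0398, 0.1041]
ee_rot: [0.007, 0.997, -0.081, 0.003]
contact_force: [0.4, -0.7, 0.0]
width: -0.0002
```

```bash
python3 look.py x
```

```text
t 13.35 jig [-28.7  16.2 104.1] F [-0.7 -0.5  0. ] w -0.2 yaw -0.1627
t 13.45 jig [-28.1  16.2 104. ] F [ 0.3 -0.1  0.1] w 0.2 yaw -0.1619
```

View pics/x.png

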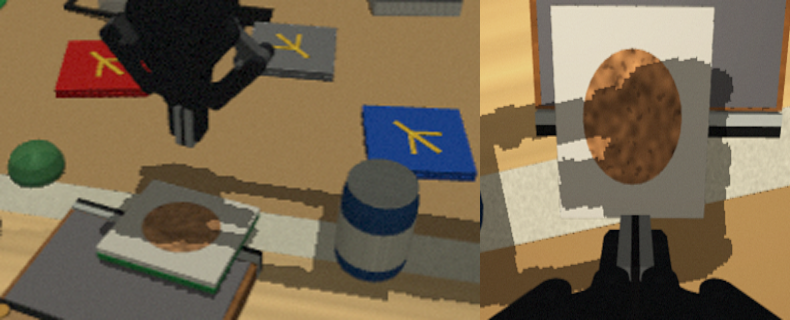

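Run:
```python
from h import *
i=manip.get_image("side");j=manip.get_image("wrist");cw=cal("wrist")
cv2.imwrite("pics/y.png",cv2.resize(i[200:340,180:350],None,fx=4.5,fy=4.2,interpolation=cv2.INTER_CUBIC))
for n,im,c in(("side",i,cal("side")),("wrist",j,cw)):
    m=manip.masks_of(n,"coaster_mid")
    for q in m[:4]:
        u=q["pixels"].astype(np.uint8);cs,_=cv2.findContours(u,0,2);k=max(cs,key=cv2.contourArea)
        b=cv2.approxPolyDP(k,6,True).reshape(-1,2).astype(float)
        w=onz(n,b,.034,c)[:,:2]-O
        print(n,round(q["conf"],2),q["location"].round() if hasattr(q["location"],"round") else q["location"]);print(np.c_[b,np.round(w@EX*1e3),np.round(w@EY*1e3)])
```

```text
side 0.67 [287.8, 249.0]
[[276. 219. -46. -29.]
 [249. 260.  54. -25.]
 [307. 277.  51.  70.]
 [328. 234. -45.  68.]]
side 0.67 [348.9, 154.4]
[[ 326.  143. -321.  -39.]
 [ 336.  153. -289.   -4.]
 [ 332.  167. -234.    7.]
 [ 365.  168. -256.   72.]
 [ 366.  143. -355.   46.]]
side 0.62 [412.3, 198.4]
[[ 381.  185. -211.  117.]
 [ 384.  209. -142.  139.]
 [ 437.  219. -150.  232.]
 [ 427.  184. -248.  200.]]
side 0.6 [246.5, 167.1]
[[ 233.  151. -211. -218.]
 [ 229.  177. -123. -172.]
 [ 272.  177. -155.  -92.]
 [ 250.  149. -233. -187.]]
wrist 0.94 [314.9, 175.9]
[[238. 106.  47.  69.]
 [249. 249. -51.  67.]
 [385. 249. -50. -30.]
 [395. 106.  48. -30.]]
wrist 0.79 [553.5, 354.3]
[[ 531.  351. -137. -153.]
 [ 568.  370. -156. -188.]
 [ 556.  344. -131. -172.]]
```

View pics/y.png

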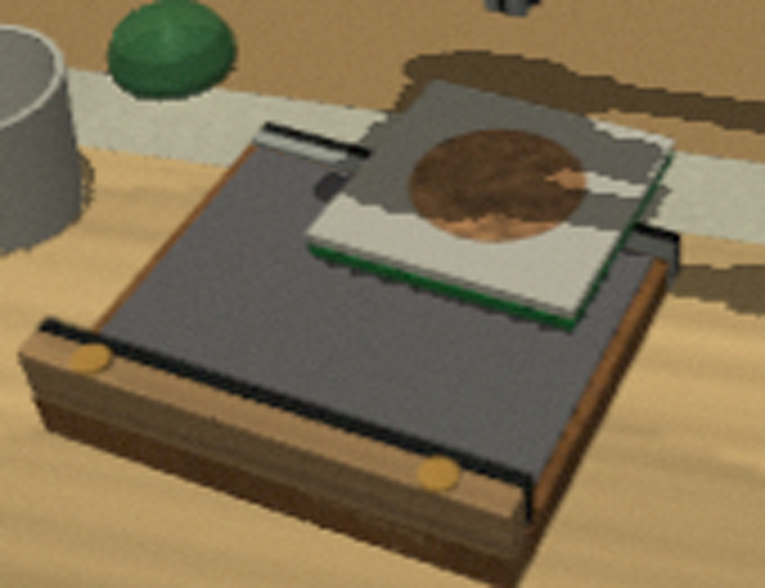

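Call:
{"op": "drive_tool", "data": {
  "steps": [
    [-2,30,0,0,-1],
    [-4,58,10,0,-1],
    [-4,58,50,0,-1],
    [-4,58,72,0,-1],
    [-4,58,76,0,-1]
  ]
}}

```text
clock: 14.15
position: [0.5598, -0.0167, 0.0261]
ee_rot: [0.006, 0.997, -0.08, 0.0]
contact_force: [-0.3, -0.6, 0.4]
width: -0.0002
```

```bash
python3 look.py z
```

```text
t 14.15 jig [-86.8  21.3  26.1] F [-0.7  0.2  0.4] w -0.2 yaw -0.1611
t 14.25 jig [-86.5  19.1  28.2] F [ 0.3 -0.2  1.3] w 0.2 yaw -0.1606
```

View pics/z.png

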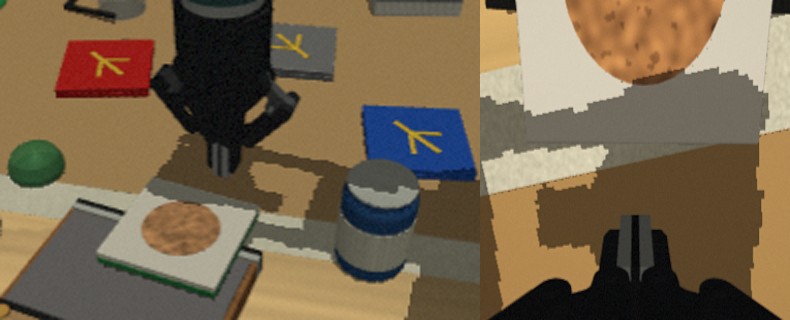

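Call:
{"op": "drive_tool", "data": {
  "steps": [
    [0,-16,1,0.012,-1],
    [0,-32,1,0.012,-1],
    [0,-48,1,0.012,-1],
    [0,-64,1,0.012,-1],
    [0,-78,1,0.012,-1]
  ]
}}

```text
clock: 14.75
position: [0.575, 0.062, 0.0269]
ee_rot: [0.007, 0.996, -0.086, 0.003]
contact_force: [-0.2, -0.4, 0.4]
width: -0.0002
```

```bash
python3 look.py aa
```

```text
t 14.75 jig [-6.8 19.8 26.9] F [-0.4  0.1  0.4] w -0.2 yaw -0.1714
t 14.85 jig [-6.1 20.1 26.5] F [-0.1 -0.2  0.4] w 0.2 yaw -0.1701
```

View pics/aa.png

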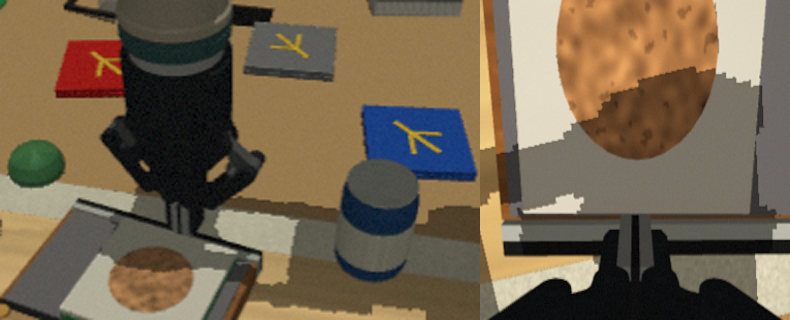

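Call:
{"op": "drive_tool", "data": {
  "steps": [
    [0,-3,0,0,-1],
    [0,-6,0,0,-1],
    [0,-9,0,0,-1],
    [0,-10,0,0,-1]
  ]
}}

```text
clock: 15.25
position: [0.5765, 0.0724, 0.0263]
ee_rot: [0.006, 0.996, -0.085, 0.003]
contact_force: [-0.3, -0.6, 1.0]
width: -0.0002
```

Call:
{"op": "drive_tool", "data": {
  "steps": [
    [0,-1,0,0,-1],
    [0,-2,0,0,-1]
  ]
}}

```text
clock: 15.45
position: [0.5769, 0.0741, 0.0263]
ee_rot: [0.006, 0.996, -0.085, 0.003]
contact_force: [-0.1, -1.3, 0.1]
width: 0.0
```

Call:
{"op": "drive_tool", "data": {
  "steps": [
    [0,-1,0,0,-1],
    [0,-2,0,0,-1]
  ]
}}

```text
clock: 15.65
position: [0.5772, 0.0758, 0.0263]
ee_rot: [0.006, 0.996, -0.085, 0.003]
contact_force: [0.2, -2.5, 1.0]
width: 0.0001
```

```bash
python3 look.py ab
```

```text
t 15.65 jig [ 7.3 20.  26.3] F [-2.4 -0.6  1. ] w 0.1 yaw -0.1709
t 15.75 jig [ 7.4 20.  26.3] F [-2.6 -0.3  0.8] w 0.0 yaw -0.1707
```

View pics/ab.png

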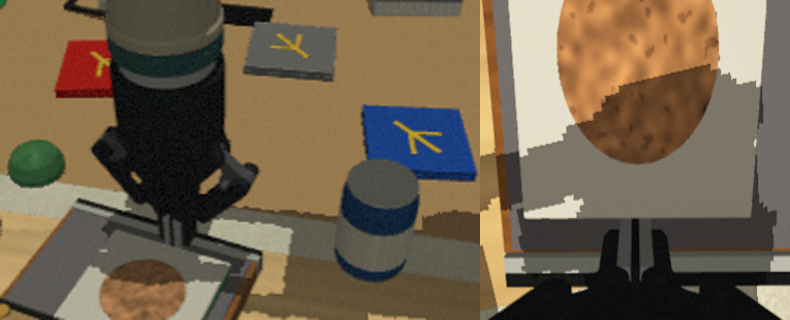

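Call:
{"op": "drive_tool", "data": {
  "steps": [
    [0,-1,0,0,-1],
    [0,-2,0,0,-1]
  ]
}}

```text
clock: 15.95
position: [0.5775, 0.077, 0.0263]
ee_rot: [0.007, 0.996, -0.085, 0.003]
contact_force: [-0.4, -5.5, 1.5]
width: -0.0
```

Call:
{"op": "drive_tool", "data": {
  "steps": [
    [0,-1,0,0,-1],
    [0,-1.7,0,0,-1],
    [0,-1.7,0,0,-1]
  ]
}}

```text
clock: 16.25
position: [0.5775, 0.0773, 0.0263]
ee_rot: [0.009, 0.996, -0.084, 0.003]
contact_force: [-1.1, -6.2, 1.2]
width: -0.0002
```

Run:
```python
from h import *
st()
for n in("scene","side","wrist"):
    im=manip.get_image(n);cv2.imwrite(f"pics/ac_{n}.png",im)
a=cv2.imread("pics/ac_scene.png")[190:310,270:430];b=cv2.imread("pics/ac_side.png")[220:340,175:335]
cv2.imwrite("pics/ac.png",np.hstack([cv2.resize(x,(400,300),interpolation=cv2.INTER_CUBIC) for x in(a,b)]))
```

```text
t 16.25 jig [ 8.8 20.  26.3] F [-6.3 -0.   1.2] w -0.2 yaw -0.1689
```

View pics/ac.png

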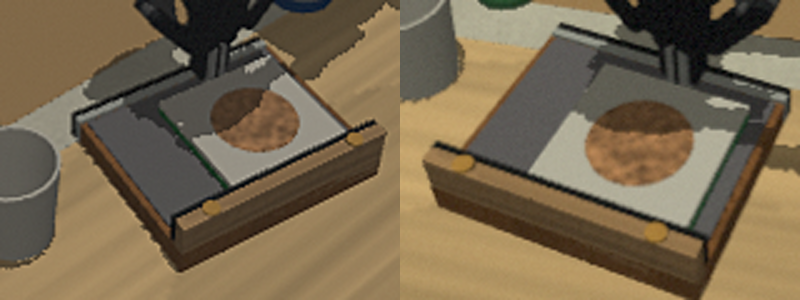

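View pics/ac_wrist.png

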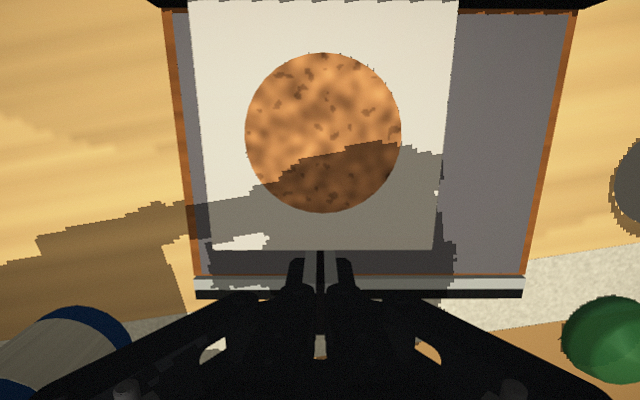

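Call:
{"op": "drive_tool", "data": {
  "steps": [
    [0,0.5,0,0,-1],
    [0,1,0,0,-1],
    [0,1.5,0,0,-1],
    [0,2.5,0,0,-1],
    [0,5,0,0,-1]
  ]
}}

```text
clock: 16.9
position: [0.5767, 0.073, 0.0263]
ee_rot: [0.008, 0.996, -0.084, 0.003]
contact_force: [0.2, 0.3, -0.4]
width: -0.0004
```

Call:
{"op": "drive_tool", "data": {
  "steps": [
    [0,15,0,0,-1],
    [0,30,0,0,-1],
    [0,50,-20,0,-1],
    [0,60,-60,0,-1],
    [0,60,-100,0,-1]
  ]
}}

```text
clock: 17.4
position: [0.5648, 0.0129, 0.1276]
ee_rot: [0.008, 0.996, -0.086, 0.001]
contact_force: [0.3, -0.2, 0.5]
width: 0.0004
```

Run:
```python
from h import *
st()
I={n:manip.get_image(n) for n in("scene","side","wrist")}
a=I["scene"][190:310,270:430];b=I["side"][220:340,175:335]
cv2.imwrite("pics/ad.png",np.hstack([cv2.resize(x,(400,300),interpolation=cv2.INTER_CUBIC) for x in(a,b)]));cv2.imwrite("pics/ad_w.png",I["wrist"]);cv2.imwrite("pics/ad_side.png",I["side"]);st()
```

```text
t 17.4 jig [-56.8  21.4 127.6] F [-0.2 -0.4  0.5] w 0.4 yaw -0.1716
t 17.55 jig [-55.2  18.4 130.3] F [ 0.1  0.2 -0.5] w -0.3 yaw -0.1705
```

View pics/ad.png

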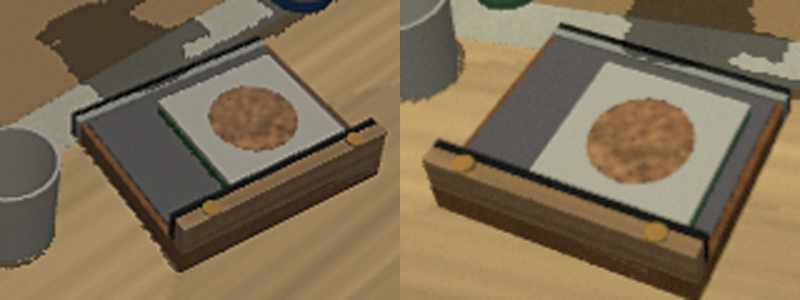

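View pics/ad_w.png

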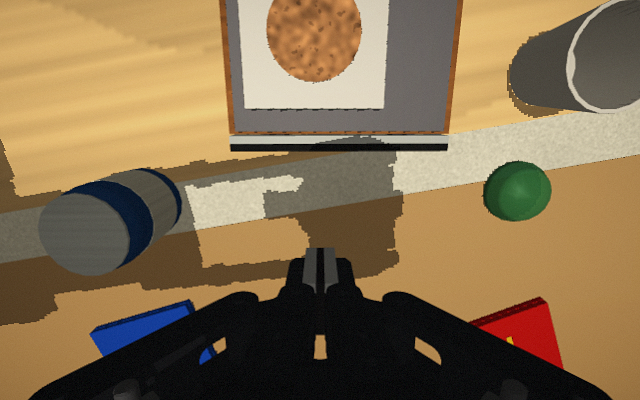

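View pics/ad_side.png

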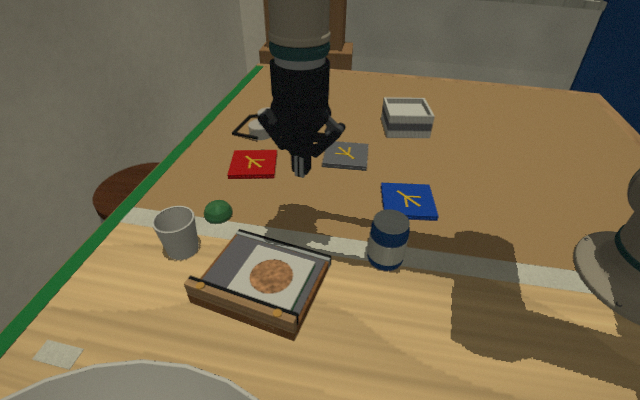

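Call:
{"op": "drive_tool", "data": {
  "steps": [
    [0,-20,-30,0,-1],
    [0,-40,-60,0,-1],
    [0,-70,-70,0,-1],
    [0,-90,-70,0,-1],
    [0,-90,-70,0,-1]
  ]
}}

```text
clock: 18.05
position: [0.5821, 0.1055, 0.1977]
ee_rot: [0.008, 0.996, -0.084, 0.005]
contact_force: [0.2, -0.7, -0.5]
width: 0.0001
```

Run:
```python
from h import *
im=manip.get_image("wrist");st();cv2.imwrite("pics/ae.png",cv2.resize(im[0:330,150:550],(800,600) if 0 else (727,600),interpolation=cv2.INTER_CUBIC));cv2.imwrite("pics/ae_raw.png",im)
c=cal("wrist");m=manip.masks_of("wrist","coaster_mid")[0]
cs,_=cv2.findContours(m["pixels"].astype(np.uint8),0,2);b=cv2.approxPolyDP(max(cs,key=cv2.contourArea),5,True).reshape(-1,2).astype(float)
w=onz("wrist",b,.034,c)[:,:2]-O;print(np.c_[b,w@EX*1e3,w@EY*1e3].round(1))
```

```text
t 18.1 jig [ 35.8  20.5 197.3] F [-0.6  0.1 -0.4] w -0.3 yaw -0.1688
[[ 221.   340.  -139.3  130.3]
 [ 204.   351.  -154.2  150.9]
 [ 202.   362.  -169.4  154.8]
 [ 224.   347.  -148.8  127.7]]
```

View pics/ae.png

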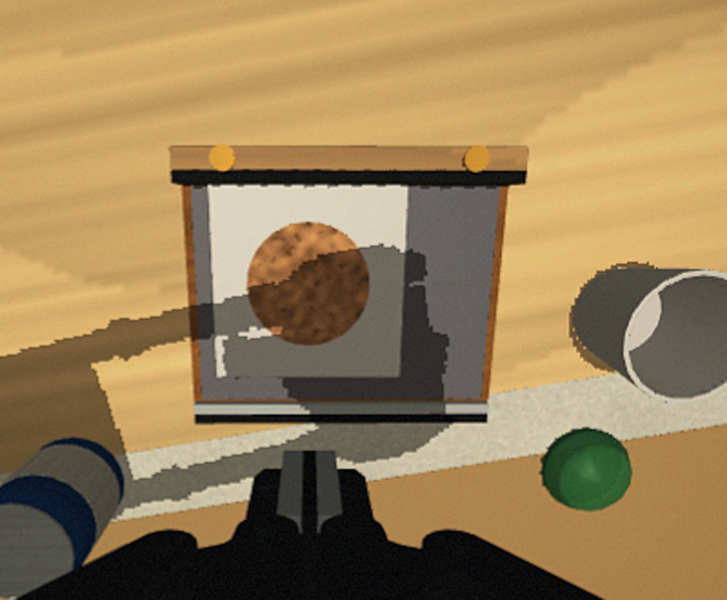

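```bash
python3 -c "
from rig import manip
print(manip.sign_off())"
```

```text
the job is handed in; nothing more can be done
None
```

The coaster is on the bed, green face down, flush against the rubber-faced fence. I handed the job in at about 18 s.

- **First try failed:** I pushed the coaster up against the lip, pressing its near side with about 6 N while rising in an arc. I lifted off when it was still at about 75°, and it fell back flat on the bench, green up, clear of everything else.
- **Second try worked:** I repeated the push and arc, then dragged the top quickly past vertical. It fell onto the bed with its white back up. I slid it along the bed, pressed it to the fence with about 6 N, eased off and lifted away.
- **Forces:** the highest reading was about 11 N, on the coaster's top edge during the first try. Readings came only at the end of moves and at camera looks, so brief peaks in between were not seen.
- **Last checks:** the wrist picture taken from above showed no visible gap at the fence and the coaster square to it. The cup, tin, dome and the blue, grey and red look-alikes appeared unmoved, and the force reading was near zero.
- **One check gave no result:** the network's mask for the coaster in that last picture landed on something else. Flushness therefore rests on what the picture shows and on the contact position: resistance began at about where the coaster should meet the fence.

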